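# Nest the brass desk pots

### The arm

A 6-joint arm with a two-finger parallel gripper is mounted at the origin on the work surface. World frame = base frame: x ahead of the robot, y to its left, z up, the work surface at z = 0. Lengths are in m, angles in rad, forces in N, time in s.
With the tool pointing down it reaches from about 0.375 to 0.975 m from the base axis. Payload 3.8 kg.
Tool frame: the origin (TCP) lies on the centre line of the jaws, within the pads' length; the fingertips stand 8 mm ahead of it and the grasp point (between the pads) lies 11 mm behind it; z points along the fingers, y is the direction in which the jaws open and shut (so a half turn about z gives the same grasp; the last joint's range is limited). The gripper opens to 85 mm and grips with 20 to 120 N. Pads are 22 mm wide; open, the fingers measure 114 mm over their backs; the gripper's body (76 mm by 85 mm) begins 54 mm behind the grasp point. The pads swing forward as they close: fully open they stand 13 mm farther back than shut.
Start: joints at [1.244, 0.264, 1.604, -0, 1.274, -0.037], TCP at [0.193, 0.647, 0.239] pointing down, gripper open.
Joint ranges: [-2.63, 2.63], [-0.94, 2.18], [0.31, 2.57], [-1.31, 4.45], [0, 2.66], [-2.55, 2.55]. Speed limits (rad/s): [2.57, 2.57, 3.14, 3.14, 3.14, 3.14].

### API

Orientations are given as a rotation vector (axis times angle).
In Python, from workcell import bot gives the robot as it stands.
- The arm moves only by the tool arm_command, never from a script. Its arguments are lists of equal length, an entry for each row: "slide": the shift along the tool's x, y, z in m, a list of three; "angular": the turn, a rotation vector about the tool's x, y, z in degrees, a list of three; "hand": the finger opening in m, from 0 to 0.0854. A call has exactly 8 rows; each row shifts and turns the pose as measured when the row begins, along the tool's axes as they then stand; what a row does not reach is not made up. A row lasts 1/10 s, in which the tool goes at most 50 mm and 8.59 degrees, less where a joint would pass 70% of its speed; a pose out of reach is approached as far as the arm can. A call is refused whole if a number of a shift passes 0.05 or a number of a turn 8.59, either way. A call with a gripper value outside its range is refused whole. The fingers move at their own pace and stop on an object; "squeeze" is the grip in N (left out, the last holds). Time passes only in rows, so rows that do not move let the fingers close, or fill a call up. It gives the time, the measured TCP pose, the force and the opening at its end, in the units of the state.
- bot.read_state(): the state, without advancing time (a new reading comes with each control period).
- bot.read_camera(name): name is "side" or "top"; returns the picture (420x560x3 uint8, red, green, blue); there is no depth.
- bot.get_calibration(name): a dict with "fx", "fy", "cx", "cy" (pixels), "k1" (the pictures are not rectified: a ray, as slopes to the right and down, at radius r is drawn at 1 + k1 r^2 times it, then the intrinsics apply), "R" (3x3) and "t" (3): a world point X has camera coordinates R X + t. Camera axes: x right, y down, z forward; pixel columns grow to the right and rows downward; lengths in m; the calibration is good to about 2 mm. A picture is of the moment at which its call begins. get_calibration takes no time and is no camera call.
- bot.finish_job(): hands the job in, once; it reports no verdict.
The state is a dict: "time": time; "q": joint angles; "joint_vel": joint speeds; "joint_torque": joint torques, N m; "tool_pos": TCP position; "tcp_rot": TCP orientation; "wrist_force": force on the tool from outside, world axes, zero at the start; "torque": the same for the moment, N m; "width": opening from 0.0 (shut) to 1.0 (fully open).
Only numpy, scipy, OpenCV 4.12 (cv2) and the standard library are available. Lean on these libraries where they do the work, as an engineer would, in place of code of your own. Each camera call takes 0.05 s, during which the arm holds its last target.

### The job

Put the three round brass pots on the shop table together into one stepped desk set, largest first: stand the middle pot upright on the floor of the wide low pot and let go of it, then stand the tall narrow pot upright inside the middle one. The square brass pot does not belong to the set; leave it standing where it is.

Things in the scene. Friction and masses are not known exactly. Their poses are not given: they have to be found in the camera images.
- wide_c (a point): Centre, half-way up, of the wide low round brass pot: open top, outside diameter 92 mm, inside diameter 86 mm, 40 mm high, floor 4 mm thick, 0.4 kg, loose on the table. z is its axis, up when it stands; this point is 20 mm above its underside.
- middle_c (a point): Centre, half-way up, of the middle round brass pot: open top, outside diameter 60 mm, inside diameter 54 mm, 75 mm high, floor 4 mm thick, about 0.25 kg, loose. z is its axis, up when it stands; this point is 37.5 mm above its underside. Straight walls, can be gripped across the outside near the rim. Standing in the wide pot its rim is 39 mm above the wide pot's rim.
- narrow_c (a point): Centre, half-way up, of the tall narrow round brass pot: open top, outside diameter 36 mm, 110 mm high, about 0.2 kg, loose. z is its axis, up when it stands; this point is 55 mm above its underside. Straight walls, can be gripped across the outside near the rim. Standing in the middle pot its rim is 39 mm above the middle pot's rim.
- square_c (a point): Centre, half-way up, of the square brass pot, not part of the set: open top, 45 x 45 mm outside, 85 mm high, 0.3 kg, loose. Its x and y axes are square to its sides, z is up; this point is 42.5 mm above its underside.
Things that resemble listed ones, but are neither listed nor needed, are in the scene too. What is shaped like the part that bears wide_c but green is not meant.

How it is judged:
On the way, in this order (a step that is already met when the one before it is completed fails the run):
1. the middle pot stands upright on the floor of the wide pot, let go (horizontal distance between middle_c and wide_c below 0.018 m and z of middle_c in the frame of wide_c between 0.0155 and 0.0275 m and angle between middle_c's own z axis and vertical below 0.15 rad and contact force between middle and the fingers below 0.2 N), for 0.2 s.
2. the narrow pot stands upright on the floor of the middle pot, let go (horizontal distance between narrow_c and middle_c below 0.018 m and z of narrow_c in the frame of middle_c between 0.0155 and 0.0275 m and angle between each of narrow_c, middle_c's own z axis and vertical below 0.15 rad and horizontal distance between middle_c and wide_c below 0.018 m and z of middle_c in the frame of wide_c between 0.0155 and 0.0275 m and contact force between narrow and the fingers below 0.2 N), for 0.2 s.
At the end, for the whole second after the job is handed in: Wide pot upright (6 deg) on the table, middle pot on its floor, narrow pot on the middle pot's floor: each upright (8 deg), within 18 mm of the axis of the pot around it and 6 mm of fully seated, at rest. Square pot upright (8 deg), within 30 mm of its start (horizontal distance between middle_c and wide_c below 0.018 m and z of middle_c in the frame of wide_c between 0.0155 and 0.0275 m and angle between each of middle_c, narrow_c, square_c's own z axis and vertical below 0.15 rad and horizontal distance between narrow_c and middle_c below 0.018 m and z of narrow_c in the frame of middle_c between 0.0155 and 0.0275 m and angle between wide_c's own z axis and vertical below 0.1 rad and height (world z) of wide_c below 0.03 m and linear speed of each of wide, middle, narrow below 0.02 m/s and distance of square_c from where it was at the start of the episode below 0.03 m); the robot touches nothing.
It fails at once if the square pot is pushed more than 30 mm or knocked over (distance of square_c from where it was at the start of the episode above 0.03 m or angle between square_c's own z axis and vertical above 0.3 rad).
It also fails if it takes over 64 s, if anything falls off the work surface, if the arm or the gripper's body presses on something with over 40 N, if the wrist force passes 120 N, or if a joint passes its speed limit or range.

## Working session

There is one attempt and no reset: what is moved stays moved. The work goes in short steps, Python scripts to look and compute and a tool call to move; the robot and the scene stay as the last step left them, time stands still between calls to the robot, and variables do not carry over. Pictures are saved under pics/ and viewed, and the job is handed in when it is done.

Besides the shell and the picture viewer there is one more tool, called after ">>>" by a JSON object that holds its "fn" and its "kwargs". arm_command: Moves the arm, as the interface text tells. Its arguments: {"type":"object","properties":{"slide":{"type":"array","items":{"type":"array","items":{"type":"number"}}},"angular":{"type":"array","items":{"type":"array","items":{"type":"number"}}},"hand":{"type":"array","items":{"type":"number"}},"squeeze":{"type":"number"}},"required":["slide","angular","hand"]}

```bash
mkdir -p pics; ls; python3 - <<'E'
from workcell import bot
import cv2
s=bot.read_state();print(s)
for n in("side","top"):
    im=bot.read_camera(n);cv2.imwrite(f"pics/{n}0.png",im[:,:,::-1]);c=bot.get_calibration(n);print(n,c)
E
```

```text
pics
{'time': 0.0, 'q': array([ 1.24410435e+00,  2.64771213e-01,  1.60539288e+00,  2.67832018e-05,
        1.27368403e+00, -3.68554273e-02]), 'joint_vel': array([ 0.00096838,  0.00061378, -0.00071171,  0.00115186,  0.00127176,
       -0.00066415]), 'joint_torque': array([ 2.13794388e-03, -5.15103507e+01, -3.67323446e+01, -6.08794176e-05,
        1.29722140e-02, -2.68772362e-05]), 'tool_pos': array([0.19264633, 0.64617704, 0.23793963]), 'tcp_rot': array([-0.45363173, -3.10822951,  0.00347676]), 'wrist_force': array([-0.46273548, -0.07444791,  0.2551709 ]), 'torque': array([-0.02036144, -0.02597045, -0.03705844]), 'width': 1.0000483529862045}
side {'fx': 420.1023845326451, 'fy': 420.1023845326451, 'cx': 277.00941250226015, 'cy': 214.8929917514623, 'k1': -0.02682302805596073, 'R': array([[ 0.98115778, -0.193043  ,  0.0079887 ],
       [-0.1203689 , -0.64308241, -0.75627795],
       [ 0.15113156,  0.7410664 , -0.65420168]]), 't': array([-0.54863476,  0.11835929,  0.72729791])}
top {'fx': 391.3848028161915, 'fy': 391.3848028161915, 'cx': 279.8365325765217, 'cy': 206.22367873400643, 'k1': -0.11000253904394093, 'R': array([[ 0.0108891 , -0.9998302 , -0.01486613],
       [-0.99466731, -0.00930564, -0.10271493],
       [ 0.10255915,  0.01590533, -0.99459974]]), 't': array([0.01913649, 0.56808876, 0.71489057])}
```

View pics/side0.png

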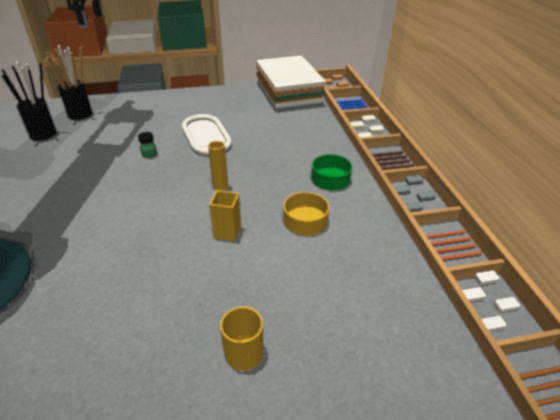

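View pics/top0.png

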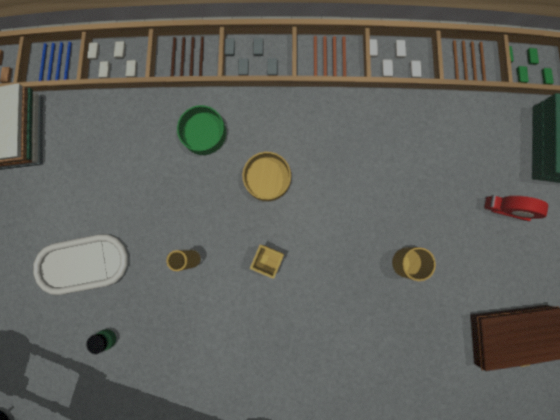

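Side view: wide brass pot (306,213), narrow (218,165), square (226,215), middle (242,338). Top view: wide (267,176), narrow rim (177,260), square (267,261), middle rim (415,264).

Possible mix-ups: the green ring (331,171 side / 202,130 top) for wide, and the square pot (226,215 / 267,261) for narrow. I choose by brass colour and round shape.

```bash
python3 - <<'E'
import cv2,numpy as np
t=cv2.imread('pics/top0.png');s=cv2.imread('pics/side0.png')
def crop(im,c,h=35): 
    x,y=c;return cv2.resize(im[y-h:y+h,x-h:x+h],(260,260),interpolation=cv2.INTER_CUBIC)
r1=np.hstack([crop(t,c) for c in((267,176),(180,260),(415,264))])
r2=np.hstack([crop(s,c) for c in((306,213),(218,165),(242,338))])
cv2.imwrite('pics/crop0.png',np.vstack([r1,r2]))
for n,im in(('top',t),('side',s)):
    h=cv2.cvtColor(im,cv2.COLOR_BGR2HSV)
    m=cv2.inRange(h,(15,110,40),(32,255,255))
    cs,_=cv2.findContours(m,cv2.RETR_EXTERNAL,cv2.CHAIN_APPROX_NONE)
    for c in cs:
        if cv2.contourArea(c)>100: print(n,cv2.boundingRect(c),cv2.contourArea(c),cv2.fitEllipse(c))
E
```

```text
top (167, 251, 33, 20) 469.0 ((181.72308349609375, 259.75244140625), (18.645803451538086, 33.10260772705078), 82.46337127685547)
top (393, 248, 42, 33) 1000.0 ((414.6402587890625, 263.38494873046875), (31.18813705444336, 41.30870056152344), 95.65957641601562)
top (251, 246, 32, 31) 596.0 ((266.65692138671875, 260.8187255859375), (28.019611358642578, 29.31954002380371), 40.31206512451172)
top (243, 152, 48, 48) 1726.5 ((266.5541687011719, 175.73118591308594), (46.639320373535156, 47.18706130981445), 148.30776977539062)
top (506, 31, 54, 15) 259.5 ((534.4771118164062, 37.829925537109375), (8.811744689941406, 56.416259765625), 95.68387603759766)
top (474, 29, 33, 27) 119.0 ((491.13006591796875, 42.09296798706055), (24.029876708984375, 30.917949676513672), 121.40056610107422)
top (0, 28, 103, 54) 573.0 ((8.480361938476562, 30.081539154052734), (63.23016357421875, 70.94705200195312), 43.838478088378906)
side (220, 306, 43, 65) 2192.5 ((242.18695068359375, 337.1788330078125), (42.6390495300293, 66.53668975830078), 175.70045471191406)
side (283, 192, 46, 44) 1594.5 ((305.5516357421875, 213.12796020507812), (43.87017059326172, 46.44899368286133), 102.2222900390625)
side (209, 141, 31, 100) 1903.5 ((223.13226318359375, 200.8699951171875), (27.43688201904297, 108.91159057617188), 173.32412719726562)
side (317, 0, 243, 420) 57649.5 ((468.09808349609375, 162.45542907714844), (226.9290313720703, 429.41778564453125), 167.6704864501953)
side (71, 0, 152, 88) 3873.0 ((155.63003540039062, 51.48773193359375), (86.57962036132812, 150.2457275390625), 76.21327209472656)
side (101, 0, 60, 32) 989.5 ((126.96121978759766, 10.841042518615723), (27.869220733642578, 64.06495666503906), 82.40579223632812)
side (17, 0, 55, 97) 1990.5 ((47.688106536865234, 38.533302307128906), (46.41482925415039, 100.10078430175781), 167.22361755371094)
```

View pics/crop0.png

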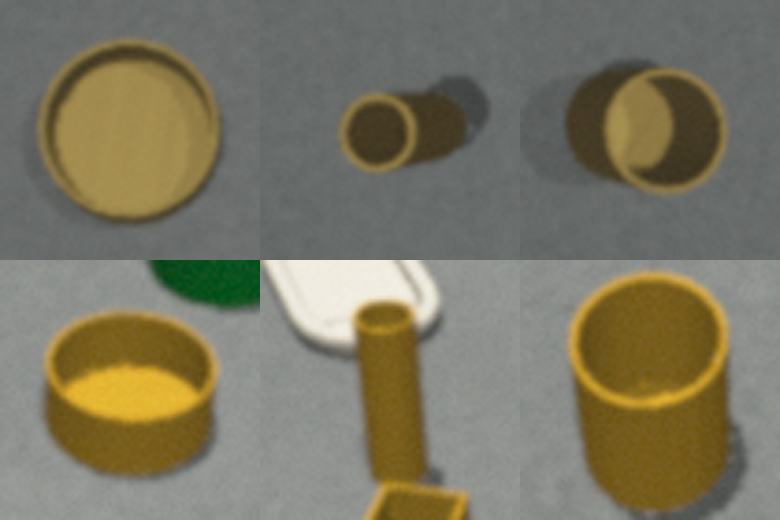

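The crops show three upright round brass pots. The green ring is a separate item, and the square one has corners. Now I'll triangulate the rim centres from the rim extremes in the crops.

```bash
cat > h.py <<'E'
import numpy as np,cv2
from workcell import bot
def ray(n,p):
    c=bot.get_calibration(n);K=np.array([[c['fx'],0,c['cx']],[0,c['fy'],c['cy']],[0,0,1.]])
    u=cv2.undistortPoints(np.array([[p]],float),K,np.array([c['k1'],0,0,0,0.]))[0,0]
    R=np.array(c['R']);d=R.T@np.array([u[0],u[1],1]);return -R.T@np.array(c['t']),d/np.linalg.norm(d)
def onz(n,p,z):
    o,d=ray(n,p);return o+d*(z-o[2])/d[2]
def tri(p,q):
    o,d=ray('top',p);o2,d2=ray('side',q)
    s=np.linalg.lstsq(np.stack([d,-d2],1),o2-o,rcond=None)[0]
    a,b=o+s[0]*d,o2+s[1]*d2;return (a+b)/2,np.linalg.norm(a-b)
E
python3 - <<'E'
from h import *
f=lambda c,x,y:(c[0]-35+(x+.5)/3.714-.5,c[1]-35+(y+.5)/3.714-.5)
D={'wide':((267,176),(39,218,40,218),(306,213),(46,217,51,161),.04),
'narrow':((180,260),(81,156,93,171),(218,165),(95,155,41,74),.11),
'middle':((415,264),(84,205,69,193),(242,338),(50,208,12,147),.075)}
for k,(c1,e1,c2,e2,z) in D.items():
    m=lambda e:((e[0]+e[1])/2,(e[2]+e[3])/2)
    P=f(c1,*m(e1));Q=f(c2,*m(e2))
    X,g=tri(P,Q)
    w=onz('top',f(c1,e1[0],m(e1)[1]),X[2])-onz('top',f(c1,e1[1],m(e1)[1]),X[2])
    print(k,X.round(4),'gap',g.round(4),'dia',np.linalg.norm(w).round(4),'top@z',onz('top',P,z).round(4),'side@z',onz('side',Q,z).round(4))
print('square',onz('top',(268,262),.085), onz('side',(226,199),.085))
c=cv2.Rodrigues(bot.read_state()['tcp_rot'])[0];print(c.round(3))
E
```

```text
wide [0.6269 0.0512 0.036 ] gap 0.0019 dia 0.0918 top@z [0.6252 0.0511 0.04  ] side@z [0.6265 0.0465 0.04  ]
narrow [0.467  0.1987 0.1058] gap 0.0023 dia 0.0351 top@z [0.466  0.1976 0.11  ] side@z [0.4679 0.1916 0.11  ]
middle [ 0.4631 -0.2244  0.0727] gap 0.0016 dia 0.0595 top@z [ 0.4624 -0.2236  0.075 ] side@z [ 0.4638 -0.2261  0.075 ]
square [0.46448401 0.04351141 0.085     ] [0.4708641  0.04148307 0.085     ]
[[-0.958  0.286 -0.001]
 [ 0.286  0.958 -0.002]
 [ 0.    -0.002 -1.   ]]
```

All rim heights land within 4 mm of the stated heights, and the diameters agree (92/35/60 mm). I take wide at (0.626, 0.050), narrow at (0.467, 0.197) and middle at (0.4625, -0.2245). I'll keep the yaw constant, go round by (0.46, 0.20), then go above the middle pot.

```bash
cat >> h.py <<'E'
def go(*ts):
    s=bot.read_state();p=s['tool_pos'];R=cv2.Rodrigues(s['tcp_rot'])[0]
    print('t',round(s['time'],2),'p',p.round(4),'R',R[:,0].round(3),R[:,2].round(3),'F',s['wrist_force'].round(2),'w',round(s['width']*.0854,4),'q',s['q'].round(2))
    for t in ts:
        d=R.T@(np.array(t)-p);n=max(1,int(np.ceil(np.linalg.norm(d)/.048)));print(t,'tool',d.round(4),'rows',n,'each',(d/n).round(4));p=np.array(t)
E
python3 -c "
from h import *
go((.46,.2,.24),(.4625,-.2245,.15),(.4625,-.2245,.052))"
```

```text
t 0.1 p [0.1927 0.6462 0.2381] R [-0.958  0.286  0.   ] [-0.001 -0.002 -1.   ] F [ 0.17  0.01 -0.63] w 0.0855 q [ 1.24  0.26  1.61  0.    1.27 -0.04]
(0.46, 0.2, 0.24) tool [-0.3837 -0.3512 -0.0012] rows 11 each [-0.0349 -0.0319 -0.0001]
(0.4625, -0.2245, 0.15) tool [-0.1237 -0.4059  0.0908] rows 10 each [-0.0124 -0.0406  0.0091]
(0.4625, -0.2245, 0.052) tool [-0.      0.0002  0.098 ] rows 3 each [-0.      0.0001  0.0327]
```

>>> {"fn": "arm_command", "kwargs": {"slide": [[-0.035,-0.032,0],[-0.035,-0.032,0],[-0.035,-0.032,0],[-0.035,-0.032,0],[-0.035,-0.032,0],[-0.035,-0.032,0],[-0.035,-0.032,0],[-0.035,-0.032,0]], "angular": [[0,0,0],[0,0,0],[0,0,0],[0,0,0],[0,0,0],[0,0,0],[0,0,0],[0,0,0]], "hand": [0.0854,0.0854,0.0854,0.0854,0.0854,0.0854,0.0854,0.0854]}}

```text
time: 0.9
tool_pos: [0.3896, 0.3133, 0.2327]
tcp_rot: [-0.435, -3.107, 0.011]
wrist_force: [0.2, 0.4, -0.5]
width: 0.998
```

```bash
python3 -c "
from h import *
go((.46,.2,.24),(.4625,-.2245,.15),(.4625,-.2245,.052))"
```

```text
t 0.9 p [0.3896 0.3133 0.2327] R [-0.962  0.275  0.003] [-0.005 -0.006 -1.   ] F [ 0.21  0.39 -0.46] w 0.0853 q [ 0.63 -0.06  1.97 -0.    1.24 -0.66]
(0.46, 0.2, 0.24) tool [-0.0988 -0.0897 -0.0069] rows 3 each [-0.0329 -0.0299 -0.0023]
(0.4625, -0.2245, 0.15) tool [-0.1193 -0.4068  0.0927] rows 10 each [-0.0119 -0.0407  0.0093]
(0.4625, -0.2245, 0.052) tool [-0.0003  0.0007  0.098 ] rows 3 each [-0.0001  0.0002  0.0327]
```

>>> {"fn": "arm_command", "kwargs": {"slide": [[-0.035,-0.032,-0.002],[-0.035,-0.032,-0.002],[-0.035,-0.032,-0.002],[-0.014,-0.046,0],[-0.014,-0.046,0],[-0.014,-0.046,0],[-0.014,-0.046,0],[-0.014,-0.046,0]], "angular": [[0,0,0],[0,0,0],[0,0,0],[0,0,0],[0,0,0],[0,0,0],[0,0,0],[0,0,0]], "hand": [0.0854,0.0854,0.0854,0.0854,0.0854,0.0854,0.0854,0.0854]}}

```text
time: 1.7
tool_pos: [0.47, -0.0634, 0.2387]
tcp_rot: [-0.434, -3.107, 0.012]
wrist_force: [0.8, 0.7, -0.3]
width: 1.001
```

```bash
python3 -c "
from h import *
go((.4625,-.2245,.15),(.4625,-.2245,.052))"
```

```text
t 1.7 p [ 0.47   -0.0634  0.2387] R [-0.962  0.274  0.003] [-0.005 -0.007 -1.   ] F [ 0.77  0.73 -0.29] w 0.0855 q [-0.18 -0.12  2.01 -0.01  1.25 -1.47]
(0.4625, -0.2245, 0.15) tool [-0.0371 -0.1563  0.0898] rows 4 each [-0.0093 -0.0391  0.0224]
(0.4625, -0.2245, 0.052) tool [-0.0003  0.0008  0.098 ] rows 3 each [-0.0001  0.0003  0.0327]
```

>>> {"fn": "arm_command", "kwargs": {"slide": [[-0.009,-0.039,0.016],[-0.009,-0.039,0.016],[-0.009,-0.039,0.016],[-0.009,-0.038,0.016],[0,0,0],[0,0,0],[0,0,0],[0,0,0]], "angular": [[0,0,0],[0,0,0],[0,0,0],[0,0,0],[0,0,0],[0,0,0],[0,0,0],[0,0,0]], "hand": [0.0854,0.0854,0.0854,0.0854,0.0854,0.0854,0.0854,0.0854]}}

```text
time: 2.5
tool_pos: [0.4589, -0.2335, 0.1731]
tcp_rot: [-0.447, -3.106, 0.01]
wrist_force: [0.8, 0.3, -0.4]
width: 0.998
```

```bash
python3 -c "
from h import *
go((.4625,-.2245,.1),(.4625,-.2245,.052))
cv2.imwrite('pics/side1.png',bot.read_camera('side')[:,:,::-1]);cv2.imwrite('pics/top1.png',bot.read_camera('top')[:,:,::-1])"
```

```text
t 2.5 p [ 0.4589 -0.2335  0.1731] R [-0.959  0.282  0.003] [-0.004 -0.006 -1.   ] F [ 0.83  0.33 -0.45] w 0.0852 q [-0.51  0.01  2.01 -0.01  1.12 -1.8 ]
(0.4625, -0.2245, 0.1) tool [-0.0011  0.0102  0.0731] rows 2 each [-0.0006  0.0051  0.0365]
(0.4625, -0.2245, 0.052) tool [-0.0001  0.0003  0.048 ] rows 2 each [-0.0001  0.0002  0.024 ]
```

View pics/side1.png

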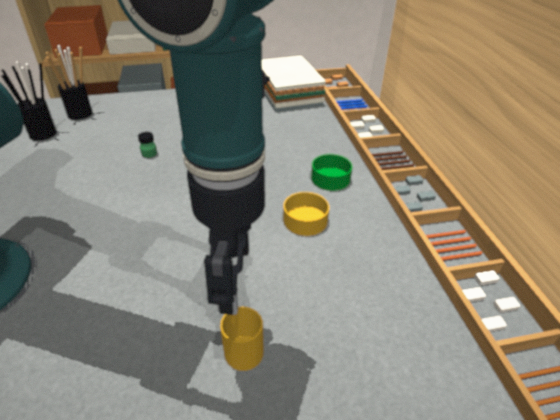

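The gripper hangs above the middle pot (fingertips about 222,305; pot at 242,338). I'll remove the 10 mm lateral offset, then descend.

>>> {"fn": "arm_command", "kwargs": {"slide": [[-0.001,0.01,0],[0,0,0.02],[0,0,0.02],[0,0,0.015],[0,0,0],[0,0,0],[0,0,0],[0,0,0]], "angular": [[0,0,0],[0,0,0],[0,0,0],[0,0,0],[0,0,0],[0,0,0],[0,0,0],[0,0,0]], "hand": [0.0854,0.0854,0.0854,0.0854,0.0854,0.0854,0.0854,0.0854]}}

```text
time: 3.4
tool_pos: [0.4689, -0.218, 0.1227]
tcp_rot: [0.433, 3.104, -0.013]
wrist_force: [-0.0, 0.2, -0.3]
width: 1.0
```

```bash
python3 -c "
from h import *
go((.4625,-.2245,.1),(.4625,-.2245,.052))"
```

```text
t 3.4 p [ 0.4689 -0.218   0.1227] R [-0.962  0.274 -0.008] [ 0.006 -0.009 -1.   ] F [-0.03  0.19 -0.25] w 0.0854 q [-0.48  0.07  2.06 -0.01  1.   -1.77]
(0.4625, -0.2245, 0.1) tool [ 0.0045 -0.0078  0.0227] rows 1 each [ 0.0045 -0.0078  0.0227]
(0.4625, -0.2245, 0.052) tool [0.0004 0.0004 0.048 ] rows 2 each [0.0002 0.0002 0.024 ]
```

```bash
cat >> h.py <<'E'
def rot():
    R=cv2.Rodrigues(bot.read_state()['tcp_rot'])[0]
    R0=np.array([[-.958,.286,0],[.286,.958,0],[0,0,-1.]])
    print('turn deg',np.degrees(cv2.Rodrigues(R.T@R0)[0].ravel()).round(2))
E
python3 -c "
from h import *
rot()"
```

```text
turn deg [-0.42  0.48  0.73]
```

>>> {"fn": "arm_command", "kwargs": {"slide": [[0.004,-0.008,0],[0,0,0],[0,0,0],[0,0,0],[0,0,0],[0,0,0],[0,0,0],[0,0,0]], "angular": [[0,0,0],[0,0,0],[0,0,0],[0,0,0],[0,0,0],[0,0,0],[0,0,0],[0,0,0]], "hand": [0.0854,0.0854,0.0854,0.0854,0.0854,0.0854,0.0854,0.0854]}}

```text
time: 4.2
tool_pos: [0.4634, -0.2264, 0.125]
tcp_rot: [0.435, 3.1, -0.015]
wrist_force: [0.1, 0.9, -0.7]
width: 1.001
```

```bash
python3 -c "
from h import *
go((.4625,-.2245,.1),(.4625,-.2245,.052));rot()"
```

```text
t 4.2 p [ 0.4634 -0.2264  0.125 ] R [-0.961  0.275 -0.012] [ 0.01  -0.011 -1.   ] F [ 0.14  0.89 -0.68] w 0.0855 q [-0.5   0.06  2.07 -0.01  1.   -1.79]
(0.4625, -0.2245, 0.1) tool [0.0017 0.0018 0.025 ] rows 1 each [0.0017 0.0018 0.025 ]
(0.4625, -0.2245, 0.052) tool [0.0006 0.0004 0.048 ] rows 2 each [0.0003 0.0002 0.024 ]
turn deg [-0.47  0.7   0.66]
```

>>> {"fn": "arm_command", "kwargs": {"slide": [[0.001,0.001,0.018],[0,0,0.018],[0,0,0.018],[0,0,0.014],[0,0,0],[0,0,0],[0,0,0],[0,0,0]], "angular": [[-0.4,0.7,0.6],[0,0,0],[0,0,0],[0,0,0],[0,0,0],[0,0,0],[0,0,0],[0,0,0]], "hand": [0.0854,0.0854,0.0854,0.0854,0.0854,0.0854,0.0854,0.0854]}}

```text
time: 5.0
tool_pos: [0.4618, -0.2243, 0.0498]
tcp_rot: [-0.456, -3.103, -0.003]
wrist_force: [-0.2, -0.3, -0.1]
width: 1.0
```

```bash
python3 -c "
from h import *
go((.4625,-.2245,.052));rot()
cv2.imwrite('pics/side2.png',bot.read_camera('side')[:,:,::-1][200:420,100:400])"
```

```text
t 5.0 p [ 0.4618 -0.2243  0.0498] R [-0.958  0.287  0.005] [-0.005  0.003 -1.   ] F [-0.17 -0.32 -0.07] w 0.0854 q [-0.5   0.16  2.11  0.    0.87 -1.78]
(0.4625, -0.2245, 0.052) tool [-0.0007 -0.     -0.0022] rows 1 each [-0.0007 -0.     -0.0022]
turn deg [ 0.07 -0.31 -0.09]
```

View pics/side2.png

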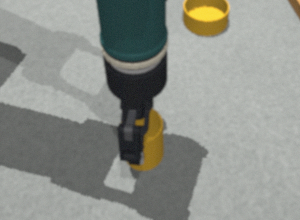

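The fingers straddle the pot: near finger at crop (130,140), pot at (150,140), no contact force. Closing now.

>>> {"fn": "arm_command", "kwargs": {"slide": [[0,0,-0.002],[0,0,0],[0,0,0],[0,0,0],[0,0,0],[0,0,0],[0,0,0],[0,0,0]], "angular": [[0,0,0],[0,0,0],[0,0,0],[0,0,0],[0,0,0],[0,0,0],[0,0,0],[0,0,0]], "hand": [0.07,0.055,0.05,0.05,0.05,0.05,0.05,0.05], "squeeze": 40}}

```text
time: 5.85
tool_pos: [0.4629, -0.2247, 0.0538]
tcp_rot: [-0.456, -3.106, -0.002]
wrist_force: [0.8, 0.7, -1.2]
width: 0.679
```

```bash
python3 -c "
from h import *
go((.4625,-.2245,.16),(.626,.05,.16));rot()"
```

```text
t 5.85 p [ 0.4629 -0.2247  0.0538] R [-0.958  0.288  0.002] [-0.002  0.001 -1.   ] F [ 0.79  0.72 -1.17] w 0.058 q [-0.5   0.16  2.11  0.    0.88 -1.78]
(0.4625, -0.2245, 0.16) tool [ 0.0006  0.0002 -0.1062] rows 3 each [ 0.0002  0.0001 -0.0354]
(0.626, 0.05, 0.16) tool [-7.760e-02  3.099e-01  1.000e-04] rows 7 each [-0.0111  0.0443  0.    ]
turn deg [ 0.04 -0.11 -0.1 ]
```

>>> {"fn": "arm_command", "kwargs": {"slide": [[0,0,-0.01],[0,0,-0.02],[0,0,-0.03],[0,0,-0.03],[0,0,-0.02],[0,0,0],[0,0,0],[0,0,0]], "angular": [[0,0,0],[0,0,0],[0,0,0],[0,0,0],[0,0,0],[0,0,0],[0,0,0],[0,0,0]], "hand": [0.05,0.05,0.05,0.05,0.05,0.05,0.05,0.05]}}

```text
time: 6.65
tool_pos: [0.4602, -0.2235, 0.167]
tcp_rot: [-0.456, -3.1, -0.005]
wrist_force: [0.9, 0.2, -2.5]
width: 0.678
```

```bash
python3 -c "
from h import *
go((.626,.05,.16));rot()
cv2.imwrite('pics/side3.png',bot.read_camera('side')[:,:,::-1])"
```

```text
t 6.65 p [ 0.4602 -0.2235  0.167 ] R [-0.958  0.288  0.008] [-0.007  0.004 -1.   ] F [ 0.93  0.21 -2.47] w 0.0579 q [-0.5   0.02  2.02  0.    1.11 -1.78]
(0.626, 0.05, 0.16) tool [-0.0801  0.3096  0.0069] rows 7 each [-0.0114  0.0442  0.001 ]
turn deg [ 0.11 -0.47 -0.1 ]
```

View pics/side3.png

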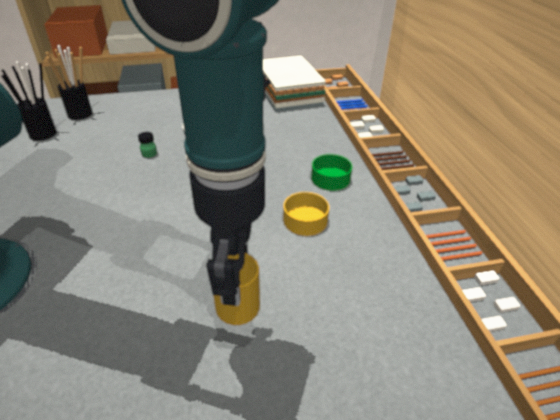

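The pot is lifted straight (235,290), with -2.5 N matching its weight. Carrying it to the wide pot.

>>> {"fn": "arm_command", "kwargs": {"slide": [[-0.008,0.03,0],[-0.011,0.044,0],[-0.011,0.044,0],[-0.011,0.044,0],[-0.011,0.044,0],[-0.011,0.04,0],[-0.008,0.02,0],[0,0,0]], "angular": [[0,-0.4,0],[0,0,0],[0,0,0],[0,0,0],[0,0,0],[0,0,0],[0,0,0],[0,0,0]], "hand": [0.05,0.05,0.05,0.05,0.05,0.05,0.05,0.05]}}

```text
time: 7.5
tool_pos: [0.602, 0.02, 0.1514]
tcp_rot: [-0.461, -3.084, -0.003]
wrist_force: [-0.9, -0.6, -2.8]
width: 0.678
```

```bash
python3 -c "
from h import *
go((.626,.05,.16));rot()"
```

```text
t 7.5 p [0.602  0.02   0.1514] R [-0.956  0.292  0.023] [-0.023  0.005 -1.   ] F [-0.86 -0.56 -2.84] w 0.0579 q [-0.01  0.21  1.84  0.01  1.12 -1.29]
(0.626, 0.05, 0.16) tool [-0.014   0.0357 -0.009 ] rows 1 each [-0.014   0.0357 -0.009 ]
turn deg [-0.08 -1.34 -0.37]
```

>>> {"fn": "arm_command", "kwargs": {"slide": [[-0.006,0.017,0],[-0.006,0.016,0],[0,0.001,0],[0,0,0],[0,0,0],[0,0,0],[0,0,0],[0,0,0]], "angular": [[0,-0.7,-0.2],[0,-0.6,-0.2],[0,0,0],[0,0,0],[0,0,0],[0,0,0],[0,0,0],[0,0,0]], "hand": [0.05,0.05,0.05,0.05,0.05,0.05,0.05,0.05]}}

```text
time: 8.3
tool_pos: [0.6207, 0.048, 0.1466]
tcp_rot: [-0.455, -3.1, 0.007]
wrist_force: [0.1, -0.2, -2.6]
width: 0.681
```

```bash
python3 -c "
from h import *
go((.626,.05,.11),(.626,.05,.06));rot()
cv2.imwrite('pics/side4.png',bot.read_camera('side')[:,:,::-1]);cv2.imwrite('pics/top4.png',bot.read_camera('top')[:,:,::-1])"
```

```text
t 8.3 p [0.6207 0.048  0.1466] R [-0.958  0.287  0.007] [-0.008 -0.003 -1.   ] F [ 0.15 -0.22 -2.59] w 0.0581 q [ 0.04  0.24  1.81 -0.    1.1  -1.24]
(0.626, 0.05, 0.11) tool [-0.0047  0.0036  0.0365] rows 1 each [-0.0047  0.0036  0.0365]
(0.626, 0.05, 0.06) tool [-0.0004  0.0003  0.05  ] rows 2 each [-0.0002  0.0001  0.025 ]
turn deg [-0.31 -0.41 -0.08]
```

View pics/side4.png

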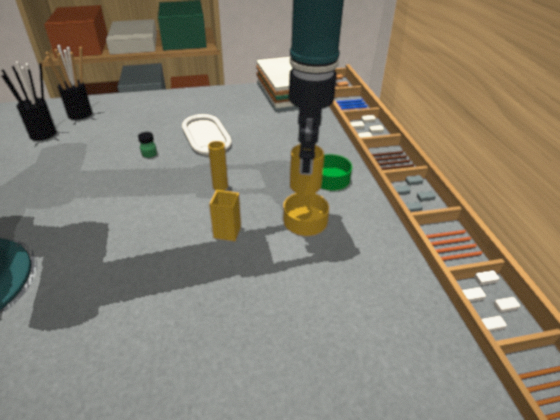

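Middle pot (306,170) hangs centred over the wide one (306,213). Correcting the offset and descending in two stages.

>>> {"fn": "arm_command", "kwargs": {"slide": [[-0.005,0.004,0],[0,0,0.015],[0,0,0.015],[0,0,0.01],[0,0,0],[0,0,0],[0,0,0],[0,0,0]], "angular": [[-0.3,-0.4,0],[0,0,0],[0,0,0],[0,0,0],[0,0,0],[0,0,0],[0,0,0],[0,0,0]], "hand": [0.05,0.05,0.05,0.05,0.05,0.05,0.05,0.05]}}

```text
time: 9.2
tool_pos: [0.626, 0.0506, 0.101]
tcp_rot: [-0.456, -3.106, 0.001]
wrist_force: [0.1, -0.3, -2.1]
width: 0.678
```

```bash
python3 -c "
from h import *
go((.626,.05,.06));rot()"
```

```text
t 9.2 p [0.626  0.0506 0.101 ] R [-0.958  0.287  0.003] [-0.003 -0.    -1.   ] F [ 0.06 -0.35 -2.06] w 0.0579 q [ 0.04  0.3   1.83  0.    1.02 -1.24]
(0.626, 0.05, 0.06) tool [-0.0002 -0.0005  0.041 ] rows 1 each [-0.0002 -0.0005  0.041 ]
turn deg [-0.05 -0.15 -0.08]
```

>>> {"fn": "arm_command", "kwargs": {"slide": [[0,-0.001,0.012],[0,0,0.012],[0,0,0.01],[0,0,0.004],[0,0,0.002],[0,0,0.001],[0,0,0],[0,0,0]], "angular": [[0,0,0],[0,0,0],[0,0,0],[0,0,0],[0,0,0],[0,0,0],[0,0,0],[0,0,0]], "hand": [0.05,0.05,0.05,0.05,0.05,0.05,0.05,0.05]}}

```text
time: 10.0
tool_pos: [0.627, 0.0495, 0.0582]
tcp_rot: [0.456, 3.108, 0.0]
wrist_force: [-0.1, -0.5, -2.6]
width: 0.681
```

```bash
python3 -c "
from h import *
go((.626,.05,.058));rot()"
```

```text
t 10.0 p [0.627  0.0495 0.0582] R [-0.958  0.287 -0.   ] [ 0. -0. -1.] F [-0.09 -0.46 -2.6 ] w 0.0582 q [ 0.04  0.34  1.86 -0.    0.94 -1.24]
(0.626, 0.05, 0.058) tool [0.0011 0.0002 0.0002] rows 1 each [0.0011 0.0002 0.0002]
turn deg [ 0.    0.01 -0.08]
```

>>> {"fn": "arm_command", "kwargs": {"slide": [[0,0,0.001],[0,0,0.001],[0,0,0.001],[0,0,0],[0,0,0],[0,0,0],[0,0,0],[0,0,0]], "angular": [[0,0,0],[0,0,0],[0,0,0],[0,0,0],[0,0,0],[0,0,0],[0,0,0],[0,0,0]], "hand": [0.05,0.05,0.05,0.05,0.05,0.05,0.05,0.05]}}

```text
time: 10.8
tool_pos: [0.6282, 0.0496, 0.0578]
tcp_rot: [0.456, 3.105, 0.001]
wrist_force: [-0.9, -0.9, -0.3]
width: 0.678
```

```bash
python3 -c "
from h import *
go((.626,.05,.058));rot()
cv2.imwrite('pics/side5.png',cv2.resize(bot.read_camera('side')[100:260,200:420,::-1],None,fx=3,fy=3))"
```

```text
t 10.8 p [0.6282 0.0496 0.0578] R [-0.958  0.287 -0.003] [ 0.003 -0.    -1.   ] F [-0.86 -0.87 -0.3 ] w 0.0579 q [ 0.04  0.34  1.86 -0.    0.93 -1.24]
(0.626, 0.05, 0.058) tool [ 0.0023 -0.0002 -0.0002] rows 1 each [ 0.0023 -0.0002 -0.0002]
turn deg [ 0.05  0.17 -0.08]
```

View pics/side5.png

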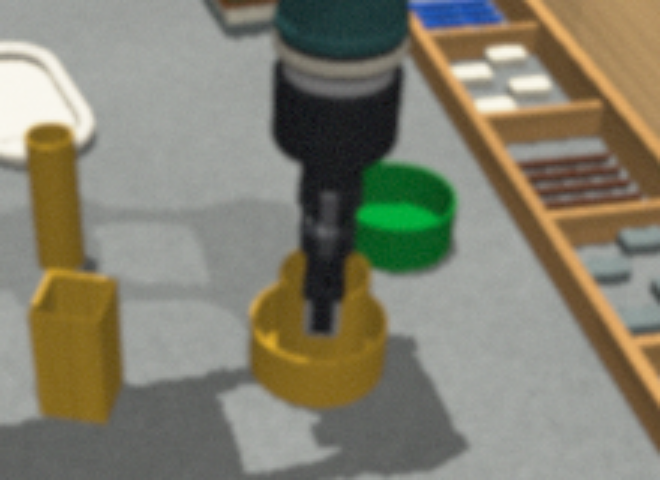

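The middle pot is inside the wide pot and its weight has come off the wrist. The fingertips are at z about 0.05, above the 0.04 rim. Opening, then rising.

>>> {"fn": "arm_command", "kwargs": {"slide": [[0,0,0],[0,0,0],[0,0,0],[0,0,0],[0,0,0],[0,0,-0.01],[0,0,-0.02],[0,0,-0.03]], "angular": [[0,0,0],[0,0,0],[0,0,0],[0,0,0],[0,0,0],[0,0,0],[0,0,0],[0,0,0]], "hand": [0.07,0.0854,0.0854,0.0854,0.0854,0.0854,0.0854,0.0854]}}

```text
time: 11.65
tool_pos: [0.6249, 0.0494, 0.1153]
tcp_rot: [-0.456, -3.103, 0.002]
wrist_force: [0.3, 0.2, 0.4]
width: 1.003
```

>>> {"fn": "arm_command", "kwargs": {"slide": [[0,0,-0.04],[0,0,-0.04],[0,0,-0.03],[0,0,0],[0,0,0],[0,0,0],[0,0,0],[0,0,0]], "angular": [[0,0,0],[0,0,0],[0,0,0],[0,0,0],[0,0,0],[0,0,0],[0,0,0],[0,0,0]], "hand": [0.0854,0.0854,0.0854,0.0854,0.0854,0.0854,0.0854,0.0854]}}

```text
time: 12.45
tool_pos: [0.6262, 0.0495, 0.2358]
tcp_rot: [0.456, 3.107, 0.0]
wrist_force: [0.4, -0.4, -0.7]
width: 1.001
```

```bash
python3 -c "
from h import *
go((.467,.197,.20),(.467,.197,.088));rot()"
```

```text
t 12.45 p [0.6262 0.0495 0.2358] R [-0.958  0.287 -0.001] [ 0.002  0.    -1.   ] F [ 0.41 -0.38 -0.72] w 0.0854 q [ 0.04  0.18  1.71 -0.    1.25 -1.24]
(0.467, 0.197, 0.2) tool [0.1949 0.0955 0.0355] rows 5 each [0.039  0.0191 0.0071]
(0.467, 0.197, 0.088) tool [ 2.00e-04 -1.00e-04  1.12e-01] rows 3 each [ 0.0001 -0.      0.0373]
turn deg [ 0.03  0.08 -0.08]
```

>>> {"fn": "arm_command", "kwargs": {"slide": [[0.03,0.015,0.005],[0.039,0.019,0.005],[0.039,0.019,0.005],[0.039,0.019,0.005],[0.03,0.015,0.005],[0.012,0.006,0.005],[0,0,0],[0,0,0]], "angular": [[0,0,0],[0,0,0],[0,0,0],[0,0,0],[0,0,0],[0,0,0],[0,0,0],[0,0,0]], "hand": [0.0854,0.0854,0.0854,0.0854,0.0854,0.0854,0.0854,0.0854]}}

```text
time: 13.25
tool_pos: [0.4631, 0.1944, 0.194]
tcp_rot: [-0.458, -3.095, 0.011]
wrist_force: [0.4, -0.5, 0.4]
width: 0.999
```

```bash
python3 -c "
from h import *
go((.467,.197,.16),(.467,.197,.088));rot()
a=bot.read_camera('side')[:,:,::-1];b=bot.read_camera('top')[:,:,::-1]
f=lambda im,x,y:cv2.resize(im[y-35:y+35,x-35:x+35],(390,390),interpolation=cv2.INTER_CUBIC)
cv2.imwrite('pics/s6.png',a)
cv2.imwrite('pics/c6.png',np.hstack([f(b,267,176),f(a,306,213)]))"
```

```text
t 13.25 p [0.4631 0.1944 0.194 ] R [-0.957  0.29   0.012] [-0.014 -0.005 -1.   ] F [ 0.39 -0.45  0.37] w 0.0853 q [ 0.35 -0.02  2.01 -0.    1.17 -0.93]
(0.467, 0.197, 0.16) tool [-0.0034  0.0039  0.034 ] rows 1 each [-0.0034  0.0039  0.034 ]
(0.467, 0.197, 0.088) tool [-0.0008  0.0006  0.072 ] rows 2 each [-0.0004  0.0003  0.036 ]
turn deg [-0.51 -0.66 -0.22]
```

View pics/c6.png

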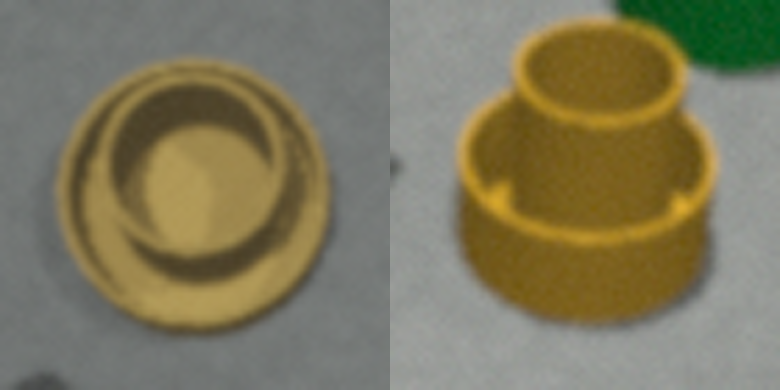

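View pics/s6.png

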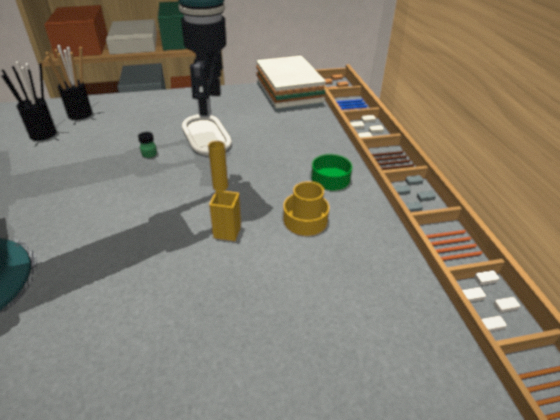

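Middle pot sits upright in the wide one (top crop rim centre about 192,165; side crop about 211,72). Measuring where it stands.

```bash
python3 -c "
from h import *
f=lambda c,x,y:(c[0]-35+(x+.5)/5.571-.5,c[1]-35+(y+.5)/5.571-.5)
P=f((267,176),192.5,165);Q=f((306,213),211,72)
print(tri(P,Q),onz('top',P,.079),onz('side',Q,.079))
P=f((267,176),194,195);Q=f((306,213),198,160)
print('wide',tri(P,Q),onz('top',P,.04),onz('side',Q,.04))"
```

```text
(array([0.62901702, 0.04937553, 0.07628149]), np.float64(0.0019882799561364538)) [0.62747992 0.04937028 0.079     ] [0.62901977 0.04605061 0.079     ]
wide (array([0.62675301, 0.05080408, 0.03589679]), np.float64(0.002391305814169062)) [0.62480097 0.05075446 0.04      ] [0.62656434 0.04610476 0.04      ]
```

>>> {"fn": "arm_command", "kwargs": {"slide": [[-0.003,0.004,0],[0,0,0.015],[0,0,0.012],[0,0,0],[0,0,0],[0,0,0],[0,0,0],[0,0,0]], "angular": [[-0.5,-0.6,-0.2],[0,0,0],[0,0,0],[0,0,0],[0,0,0],[0,0,0],[0,0,0],[0,0,0]], "hand": [0.0854,0.0854,0.0854,0.0854,0.0854,0.0854,0.0854,0.0854]}}

```text
time: 14.15
tool_pos: [0.4714, 0.1946, 0.1649]
tcp_rot: [0.465, 3.106, 0.001]
wrist_force: [0.2, -0.4, -0.4]
width: 1.004
```

```bash
python3 -c "
from h import *
go((.467,.197,.13),(.467,.197,.089));rot()"
```

```text
t 14.15 p [0.4714 0.1946 0.1649] R [-0.956  0.293 -0.001] [ 0.001  0.    -1.   ] F [ 0.21 -0.38 -0.36] w 0.0858 q [ 0.34  0.01  2.03 -0.    1.1  -0.93]
(0.467, 0.197, 0.13) tool [0.0049 0.001  0.0348] rows 1 each [0.0049 0.001  0.0348]
(0.467, 0.197, 0.089) tool [ 0.    -0.     0.041] rows 1 each [ 0.    -0.     0.041]
turn deg [ 0.03  0.05 -0.39]
```

Middle-in-wide offset is about 3 mm (limit 18), and the rim is 40 mm above the wide rim, so it is seated. Now descending on the narrow pot.

>>> {"fn": "arm_command", "kwargs": {"slide": [[0.005,0.001,0],[0,0,0],[0,0,0.018],[0,0,0.018],[0,0,0.018],[0,0,0.014],[0,0,0],[0,0,0]], "angular": [[0,0,0],[0,0,0],[0,0,0],[0,0,0],[0,0,0],[0,0,0],[0,0,0],[0,0,0]], "hand": [0.0854,0.0854,0.0854,0.0854,0.0854,0.0854,0.0854,0.0854]}}

```text
time: 14.95
tool_pos: [0.4686, 0.1992, 0.0985]
tcp_rot: [0.461, 3.1, 0.006]
wrist_force: [0.1, 0.2, -0.2]
width: 1.001
```

```bash
python3 -c "
from h import *
go((.467,.197,.089));rot()
a=bot.read_camera('side')[:,:,::-1];b=bot.read_camera('top')[:,:,::-1]
f=lambda im,x,y:cv2.resize(im[y-45:y+45,x-45:x+45],(390,390),interpolation=cv2.INTER_CUBIC)
cv2.imwrite('pics/c7.png',np.hstack([f(b,180,260),f(a,218,155)]))"
```

```text
t 14.95 p [0.4686 0.1992 0.0985] R [-0.957  0.291 -0.007] [ 0.008  0.003 -1.   ] F [ 0.11  0.16 -0.24] w 0.0855 q [ 0.35  0.08  2.1  -0.    0.96 -0.92]
(0.467, 0.197, 0.089) tool [ 0.001  -0.0026  0.0095] rows 1 each [ 0.001  -0.0026  0.0095]
turn deg [ 0.3   0.4  -0.28]
```

View pics/c7.png

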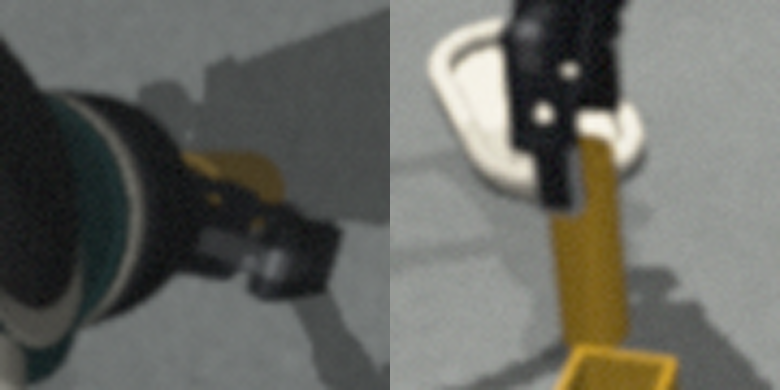

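The near finger stands in front of the narrow pot's rim, and the other is behind it, so they straddle. Lowering the last 9 mm and closing.

>>> {"fn": "arm_command", "kwargs": {"slide": [[0.001,-0.002,0.009],[0,0,0],[0,0,0],[0,0,0],[0,0,0],[0,0,0],[0,0,0],[0,0,0]], "angular": [[0.3,0.4,0],[0,0,0],[0,0,0],[0,0,0],[0,0,0],[0,0,0],[0,0,0],[0,0,0]], "hand": [0.0854,0.075,0.06,0.05,0.04,0.03,0.025,0.025], "squeeze": 40}}

```text
time: 15.85
tool_pos: [0.4693, 0.1981, 0.0919]
tcp_rot: [0.461, 3.103, 0.003]
wrist_force: [-0.0, -0.4, -0.1]
width: 0.391
```

>>> {"fn": "arm_command", "kwargs": {"slide": [[0,0,0],[0,0,0],[0,0,0],[0,0,0],[0,0,0],[0,0,0],[0,0,0],[0,0,0]], "angular": [[0,0,0],[0,0,0],[0,0,0],[0,0,0],[0,0,0],[0,0,0],[0,0,0],[0,0,0]], "hand": [0.025,0.025,0.025,0.025,0.025,0.025,0.025,0.025]}}

```text
time: 16.65
tool_pos: [0.4693, 0.1982, 0.092]
tcp_rot: [0.461, 3.103, 0.004]
wrist_force: [1.1, 0.9, -0.7]
width: 0.396
```

```bash
python3 -c "
from h import *
go((.467,.197,.089));rot()"
```

```text
t 16.65 p [0.4693 0.1982 0.092 ] R [-0.957  0.291 -0.004] [ 0.005  0.002 -1.   ] F [ 1.1   0.86 -0.66] w 0.0339 q [ 0.35  0.09  2.1  -0.    0.95 -0.92]
(0.467, 0.197, 0.089) tool [ 0.0019 -0.0018  0.003 ] rows 1 each [ 0.0019 -0.0018  0.003 ]
turn deg [ 0.16  0.24 -0.29]
```

>>> {"fn": "arm_command", "kwargs": {"slide": [[0,0,-0.01],[0,0,-0.02],[0,0,-0.03],[0,0,-0.03],[0,0,-0.025],[0,0,-0.01],[0,0,0],[0,0,0]], "angular": [[0,0,0],[0,0,0],[0,0,0],[0,0,0],[0,0,0],[0,0,0],[0,0,0],[0,0,0]], "hand": [0.025,0.025,0.025,0.025,0.025,0.025,0.025,0.025]}}

```text
time: 17.45
tool_pos: [0.4661, 0.1972, 0.2214]
tcp_rot: [-0.462, -3.107, 0.0]
wrist_force: [-1.1, 0.0, -2.8]
width: 0.394
```

```bash
python3 -c "
from h import *
go((.628,.049,.215));rot()
cv2.imwrite('pics/s8.png',bot.read_camera('side')[:,:,::-1])"
```

```text
t 17.45 p [0.4661 0.1972 0.2214] R [-0.957  0.291  0.001] [-0.001 -0.    -1.   ] F [-1.06  0.04 -2.8 ] w 0.0336 q [ 0.35 -0.05  1.98  0.    1.21 -0.92]
(0.628, 0.049, 0.215) tool [-0.198  -0.0947  0.0063] rows 5 each [-0.0396 -0.0189  0.0013]
turn deg [-0.02 -0.04 -0.29]
```

View pics/s8.png

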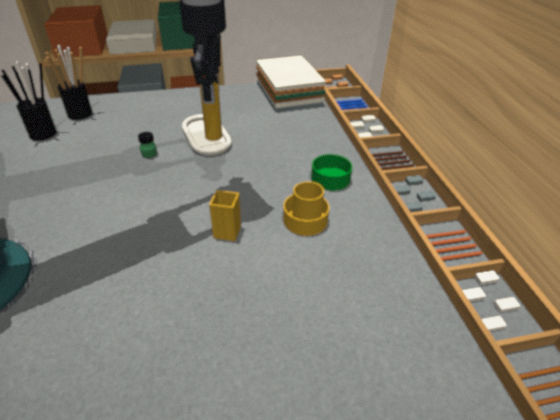

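The narrow pot hangs upright (213,112). Bottom is at about 0.13, well above the rim at 0.079. Carrying it over.

>>> {"fn": "arm_command", "kwargs": {"slide": [[-0.025,-0.012,0],[-0.035,-0.017,0],[-0.035,-0.017,0],[-0.035,-0.017,0],[-0.03,-0.014,0],[-0.02,-0.01,0],[-0.01,-0.005,0],[0,0,0]], "angular": [[0,0,0],[0,0,0],[0,0,0],[0,0,0],[0,0,0],[0,0,0],[0,0,0],[0,0,0]], "hand": [0.025,0.025,0.025,0.025,0.025,0.025,0.025,0.025]}}

```text
time: 18.3
tool_pos: [0.6178, 0.0484, 0.2027]
tcp_rot: [-0.454, -3.082, 0.01]
wrist_force: [0.7, -0.1, -1.4]
width: 0.395
```

```bash
python3 -c "
from h import *
go((.628,.049,.215));rot()"
```

```text
t 18.3 p [0.6178 0.0484 0.2027] R [-0.957  0.288  0.025] [-0.027 -0.002 -1.   ] F [ 0.71 -0.08 -1.39] w 0.0338 q [ 0.04  0.2   1.75 -0.    1.22 -1.24]
(0.628, 0.049, 0.215) tool [-0.0092  0.0034 -0.0126] rows 1 each [-0.0092  0.0034 -0.0126]
turn deg [-0.57 -1.45 -0.13]
```

>>> {"fn": "arm_command", "kwargs": {"slide": [[-0.005,0.002,0],[-0.004,0.001,0],[0,0,0],[0,0,0],[0,0,0],[0,0,0],[0,0,0],[0,0,0]], "angular": [[-0.3,-0.8,0],[-0.3,-0.6,0],[0,0,0],[0,0,0],[0,0,0],[0,0,0],[0,0,0],[0,0,0]], "hand": [0.025,0.025,0.025,0.025,0.025,0.025,0.025,0.025]}}

```text
time: 19.1
tool_pos: [0.6239, 0.0531, 0.2015]
tcp_rot: [-0.45, -3.107, -0.003]
wrist_force: [-0.2, 0.1, -1.5]
width: 0.393
```

```bash
python3 -c "
from h import *
go((.628,.049,.16),(.628,.049,.096));rot()
a=bot.read_camera('side')[:,:,::-1];b=bot.read_camera('top')[:,:,::-1]
f=lambda im,x,y:cv2.resize(im[y-45:y+45,x-45:x+45],(390,390),interpolation=cv2.INTER_CUBIC)
cv2.imwrite('pics/c9.png',np.hstack([f(b,267,176),f(a,306,183)]))"
```

```text
t 19.1 p [0.6239 0.0531 0.2015] R [-0.959  0.284  0.003] [-0.002  0.002 -1.   ] F [-0.18  0.13 -1.49] w 0.0336 q [ 0.04  0.2   1.75  0.    1.19 -1.24]
(0.628, 0.049, 0.16) tool [-0.0052 -0.0028  0.0415] rows 1 each [-0.0052 -0.0028  0.0415]
(0.628, 0.049, 0.096) tool [-0.0002 -0.0001  0.064 ] rows 2 each [-0.0001 -0.0001  0.032 ]
turn deg [ 0.1  -0.16  0.12]
```

View pics/c9.png

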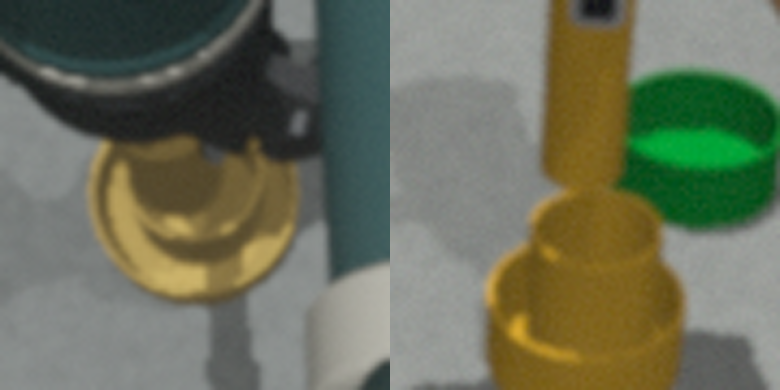

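In the side crop the narrow pot's axis (585) is about 11 crop px left of the middle rim centre (596). That is about 4–5 mm and agrees with the computed correction, so I'll apply it and lower to just above the rim.

>>> {"fn": "arm_command", "kwargs": {"slide": [[-0.005,-0.003,0],[0,0,0],[0,0,0.008],[0,0,0.007],[0,0,0],[0,0,0],[0,0,0],[0,0,0]], "angular": [[0,0,0],[0,0,0],[0,0,0],[0,0,0],[0,0,0],[0,0,0],[0,0,0],[0,0,0]], "hand": [0.025,0.025,0.025,0.025,0.025,0.025,0.025,0.025]}}

```text
time: 20.0
tool_pos: [0.6278, 0.0479, 0.1839]
tcp_rot: [-0.451, -3.105, -0.003]
wrist_force: [0.4, 0.3, -0.8]
width: 0.399
```

```bash
python3 -c "
from h import *
go((.628,.049,.16),(.628,.049,.096));rot()
a=bot.read_camera('side')[:,:,::-1]
f=lambda im,x,y:cv2.resize(im[y-45:y+45,x-45:x+45],(390,390),interpolation=cv2.INTER_CUBIC)
cv2.imwrite('pics/c10.png',f(a,306,183))"
```

```text
t 20.0 p [0.6278 0.0479 0.1839] R [-0.959  0.285  0.005] [-0.004  0.002 -1.   ] F [ 0.39  0.28 -0.79] w 0.0341 q [ 0.04  0.22  1.76  0.    1.16 -1.25]
(0.628, 0.049, 0.16) tool [0.0001 0.0011 0.0239] rows 1 each [0.0001 0.0011 0.0239]
(0.628, 0.049, 0.096) tool [-0.0003 -0.0001  0.064 ] rows 2 each [-0.0001 -0.      0.032 ]
turn deg [ 0.06 -0.27  0.08]
```

View pics/c10.png

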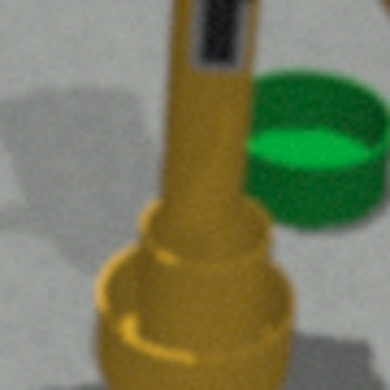

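The narrow pot's foot (203) is centred over the middle rim (206). Lowering in steps and watching the force.

>>> {"fn": "arm_command", "kwargs": {"slide": [[0,0.001,0.008],[0,0,0.008],[0,0,0.008],[0,0,0.008],[0,0,0.008],[0,0,0],[0,0,0],[0,0,0]], "angular": [[0,-0.2,0],[0,0,0],[0,0,0],[0,0,0],[0,0,0],[0,0,0],[0,0,0],[0,0,0]], "hand": [0.025,0.025,0.025,0.025,0.025,0.025,0.025,0.025]}}

```text
time: 20.85
tool_pos: [0.6275, 0.0491, 0.1394]
tcp_rot: [-0.451, -3.107, -0.001]
wrist_force: [0.9, 0.4, -1.1]
width: 0.394
```

```bash
python3 -c "
from h import *
go((.628,.049,.1));rot()"
```

```text
t 20.85 p [0.6275 0.0491 0.1394] R [-0.959  0.285  0.002] [-0.002  0.001 -1.   ] F [ 0.93  0.38 -1.1 ] w 0.0337 q [ 0.04  0.26  1.8   0.    1.08 -1.25]
(0.628, 0.049, 0.1) tool [-0.0006  0.      0.0394] rows 1 each [-0.0006  0.      0.0394]
turn deg [ 0.03 -0.13  0.09]
```

>>> {"fn": "arm_command", "kwargs": {"slide": [[0,0,0.008],[0,0,0.008],[0,0,0.008],[0,0,0.006],[0,0,0.003],[0,0,0.001],[0,0,0],[0,0,0]], "angular": [[0,0,0],[0,0,0],[0,0,0],[0,0,0],[0,0,0],[0,0,0],[0,0,0],[0,0,0]], "hand": [0.025,0.025,0.025,0.025,0.025,0.025,0.025,0.025]}}

```text
time: 21.65
tool_pos: [0.6279, 0.0491, 0.1029]
tcp_rot: [-0.452, -3.108, -0.002]
wrist_force: [0.4, 0.6, -1.9]
width: 0.396
```

```bash
python3 -c "
from h import *
go((.628,.049,.1));rot()"
```

```text
t 21.65 p [0.6279 0.0491 0.1029] R [-0.959  0.285  0.001] [-0.001  0.001 -1.   ] F [ 0.44  0.57 -1.89] w 0.0338 q [ 0.04  0.3   1.83  0.    1.02 -1.25]
(0.628, 0.049, 0.1) tool [-0.0001 -0.0001  0.0029] rows 1 each [-0.0001 -0.0001  0.0029]
turn deg [ 0.05 -0.08  0.09]
```

>>> {"fn": "arm_command", "kwargs": {"slide": [[0,0,0.001],[0,0,0.001],[0,0,0.001],[0,0,0.001],[0,0,0],[0,0,0],[0,0,0],[0,0,0]], "angular": [[0,0,0],[0,0,0],[0,0,0],[0,0,0],[0,0,0],[0,0,0],[0,0,0],[0,0,0]], "hand": [0.025,0.025,0.025,0.025,0.025,0.025,0.025,0.025]}}

```text
time: 22.45
tool_pos: [0.629, 0.0492, 0.1]
tcp_rot: [0.451, 3.108, 0.002]
wrist_force: [0.4, -0.5, -1.7]
width: 0.399
```

```bash
python3 -c "
from h import *
go((.628,.049,.1));rot()"
```

```text
t 22.45 p [0.629  0.0492 0.1   ] R [-0.959  0.285 -0.001] [ 0.002  0.001 -1.   ] F [ 0.36 -0.49 -1.72] w 0.0341 q [ 0.04  0.3   1.83  0.    1.01 -1.25]
(0.628, 0.049, 0.1) tool [ 0.0009 -0.0004  0.    ] rows 1 each [ 0.0009 -0.0004  0.    ]
turn deg [0.1  0.07 0.09]
```

>>> {"fn": "arm_command", "kwargs": {"slide": [[0,0,0.001],[0,0,0.001],[0,0,0],[0,0,0],[0,0,0],[0,0,0],[0,0,0],[0,0,0]], "angular": [[0,0,0],[0,0,0],[0,0,0],[0,0,0],[0,0,0],[0,0,0],[0,0,0],[0,0,0]], "hand": [0.025,0.025,0.025,0.025,0.025,0.025,0.025,0.025]}}

```text
time: 23.25
tool_pos: [0.6298, 0.0491, 0.1]
tcp_rot: [0.451, 3.106, 0.002]
wrist_force: [-1.0, -0.5, 0.8]
width: 0.395
```

```bash
python3 -c "
from h import *
go((.628,.049,.1));rot()
a=bot.read_camera('side')[:,:,::-1]
f=lambda im,x,y:cv2.resize(im[y-45:y+45,x-45:x+45],(390,390),interpolation=cv2.INTER_CUBIC)
cv2.imwrite('pics/c11.png',f(a,306,183))"
```

```text
t 23.25 p [0.6298 0.0491 0.1   ] R [-0.959  0.284 -0.003] [ 0.003  0.001 -1.   ] F [-1.01 -0.51  0.83] w 0.0337 q [ 0.04  0.3   1.83  0.    1.01 -1.25]
(0.628, 0.049, 0.1) tool [ 0.0017 -0.0006 -0.    ] rows 1 each [ 0.0017 -0.0006 -0.    ]
turn deg [0.12 0.16 0.1 ]
```

View pics/c11.png

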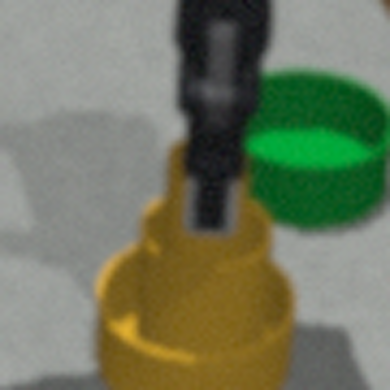

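Contact came at TCP 0.100, exactly the expected seated height, and the fingertips (0.092) clear the middle rim (0.079). Releasing and rising.

>>> {"fn": "arm_command", "kwargs": {"slide": [[0,0,0],[0,0,0],[0,0,0],[0,0,0],[0,0,0],[0,0,0],[0,0,-0.01],[0,0,-0.02]], "angular": [[0,0,0],[0,0,0],[0,0,0],[0,0,0],[0,0,0],[0,0,0],[0,0,0],[0,0,0]], "hand": [0.045,0.06,0.075,0.075,0.075,0.075,0.075,0.075]}}

```text
time: 24.1
tool_pos: [0.6274, 0.049, 0.1275]
tcp_rot: [-0.451, -3.106, -0.001]
wrist_force: [-0.7, 0.3, -0.3]
width: 0.879
```

>>> {"fn": "arm_command", "kwargs": {"slide": [[0,0,-0.03],[0,0,-0.04],[0,0,-0.04],[0.03,0,-0.02],[0.04,0,0],[0.04,0,0],[0.03,0,0],[0,0,0]], "angular": [[0,0,0],[0,0,0],[0,0,0],[0,0,0],[0,0,0],[0,0,0],[0,0,0],[0,0,0]], "hand": [0.075,0.075,0.075,0.075,0.075,0.075,0.075,0.075]}}

```text
time: 24.9
tool_pos: [0.4927, 0.0897, 0.2738]
tcp_rot: [0.453, 3.098, 0.007]
wrist_force: [0.4, -0.5, -0.0]
width: 0.879
```

```bash
python3 -c "
from h import *
go((.628,.049,.1));rot()
a=bot.read_camera('side')[:,:,::-1];b=bot.read_camera('top')[:,:,::-1]
f=lambda im,x,y:cv2.resize(im[y-45:y+45,x-45:x+45],(390,390),interpolation=cv2.INTER_CUBIC)
cv2.imwrite('pics/c12.png',np.hstack([f(b,267,176),f(a,306,183)]));cv2.imwrite('pics/s12.png',a)"
```

```text
t 24.9 p [0.4927 0.0897 0.2738] R [-0.958  0.286 -0.01 ] [ 0.012  0.003 -1.   ] F [ 0.43 -0.46 -0.01] w 0.0751 q [ 0.13 -0.1   1.93  0.    1.3  -1.15]
(0.628, 0.049, 0.1) tool [-0.1395 -0.0014  0.1752] rows 5 each [-0.0279 -0.0003  0.035 ]
turn deg [ 0.35  0.58 -0.01]
```

View pics/c12.png

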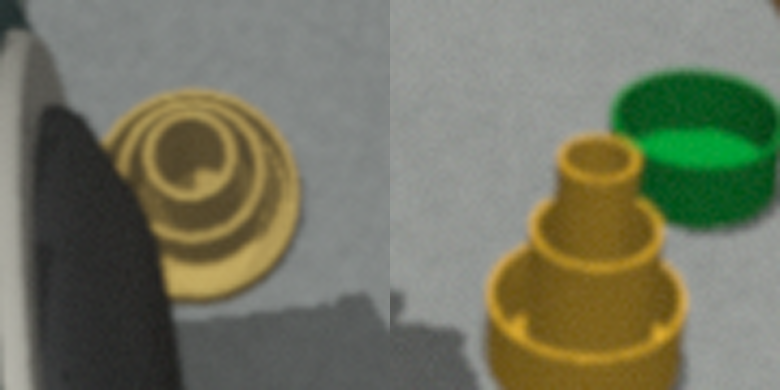

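View pics/s12.png

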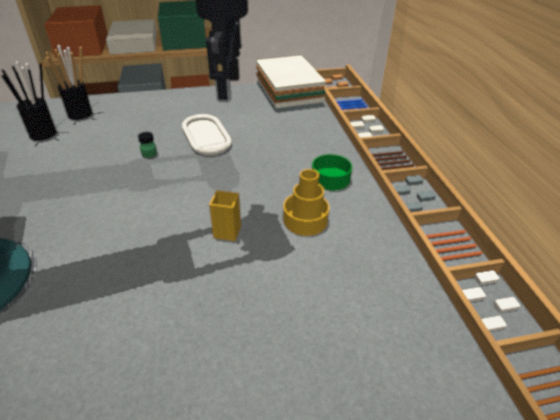

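The stepped set stands upright (narrow 309,180 / middle 308,205 / wide 306,213). Square is unmoved at (226,215), and the arm is clear. One numeric check, a settling pause, then I'll hand in.

>>> {"fn": "arm_command", "kwargs": {"slide": [[0,0,0],[0,0,0],[0,0,0],[0,0,0],[0,0,0],[0,0,0],[0,0,0],[0,0,0]], "angular": [[0,0,0],[0,0,0],[0,0,0],[0,0,0],[0,0,0],[0,0,0],[0,0,0],[0,0,0]], "hand": [0.075,0.075,0.075,0.075,0.075,0.075,0.075,0.075]}}

```text
time: 25.8
tool_pos: [0.4993, 0.0877, 0.2733]
tcp_rot: [0.457, 3.095, 0.006]
wrist_force: [-0.6, -0.5, -0.4]
width: 0.877
```

```bash
python3 -c "
from h import *
f=lambda c,x,y:(c[0]-45+(x+.5)/4.333-.5,c[1]-45+(y+.5)/4.333-.5)
P=f((267,176),190,154);Q=f((306,183),210,158)
print('narrow',tri(P,Q),onz('top',P,.118),onz('side',Q,.118))
a=cv2.imread('pics/side0.png')[190:245,205:245].astype(int);b=cv2.imread('pics/s12.png')[190:245,205:245].astype(int)
print('square diff',abs(a-b).mean())
print(bot.read_state()['tool_pos'],bot.read_state()['joint_vel'].round(3))
print(bot.finish_job())"
```

```text
narrow (array([0.6279902 , 0.04860707, 0.11562632]), np.float64(0.0014260332568331712)) [0.62677766 0.04857732 0.118     ] [0.62776505 0.04545926 0.118     ]
square diff 7.505
[0.49934808 0.08770662 0.27330739] [-0.002  0.001  0.001  0.001  0.    -0.001]
the job is handed in; nothing more can be done
None
```

I put the middle pot on the floor of the wide brass pot and released it. I then stood the narrow pot inside the middle one, released it, backed the arm off and handed the job in at about 26 s of the 64 s allowed. The hand-in gave no verdict.

**Position checks:**
- **Middle in wide:** the axes are about 3 mm apart (limit 18), with the rims 40 mm apart in height where 39 is expected.
- **Narrow in middle:** the axes are about 1–2 mm apart (limit 18), with the rims 39 mm apart, as expected.

**By eye:** all three pots look upright. The square pot stands at the same pixel as before; I did not measure its position again. A pixel comparison of that area gave a mean difference of 7.5 grey levels, which I did not look into. Part of it will be the narrow pot no longer standing behind the square one.

**What disagreed:**
- The two cameras missed each other by about 1.4–2.4 mm, with calibration good to about 2 mm.
- The measured rim heights came out 2–4 mm lower than the stated ones.

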